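# Clamp the gold mount: touch plus a quarter turn

## Robot

A 6-joint arm with a two-finger parallel gripper is mounted at the origin on the work surface. World frame = base frame: x ahead of the robot, y to its left, z up, the work surface at z = 0. Lengths are in m, angles in rad, forces in N, time in s.
With the tool pointing down it reaches from about 0.275 to 0.725 m from the base axis. Payload 15.9 kg.
Tool frame: the origin (TCP) lies at the very end of the fingers, on their centre line; the grasp point (between the pads) lies 19 mm behind it; z points along the fingers, y is the line along which they close (so a half turn about z gives the same grasp; the last joint's range is limited). The gripper opens to 85 mm and grips with 20 to 120 N. Pads are 22 mm wide; open, the fingers measure 114 mm over their backs; the gripper's body (76 mm by 85 mm) begins 54 mm behind the grasp point. The pads swing forward as they close: fully open they stand 13 mm farther back than shut.
Start: joints at [1.165, 0.213, -0.034, 1.323, 0, 1.571], TCP at [0.197, 0.459, 0.195] pointing down, gripper open.
Joint ranges: [-2.98, 2.98], [-0.74, 1.72], [-1.14, 1.35], [-2.1, 2.04], [-1.57, 1.44], [-3.14, 3.14]. Speed limits (rad/s): [1.89, 1.89, 2.39, 2.57, 3.14, 3.14].

## Interface

Orientations are given as a unit quaternion [x, y, z, w].
In Python, from station import bot, vision, spotter gives the robot as it stands.
- The arm moves only by the tool play_rows, never from a script. Its argument "plan" is a list that holds one entry, the list of rows, each a list of 6 numbers: the shift along the tool's x, y, z scaled (see below), then the turn, a rotation vector about the tool's x, y, z scaled (see below). In form: [[[dx, dy, dz, ax, ay, az], ...]]. A call has 1 to 8 rows; each row shifts and turns the commanded pose from where the row before left it, along the tool's axes as they then stand; what a row does not reach is not made up. The controller multiplies each number of a shift by 30 mm and each number of a turn by 8 degrees. A row lasts 1/8 s, in which the tool goes at most 62.5 mm and 10.7 degrees, less where a joint would pass 70% of its speed; a pose out of reach is approached as far as the arm can. A call with a number of a shift or a turn outside -1 to 1 is refused whole. A call with a gripper value outside its range is refused whole. "hand" is the finger opening in mm, from 0 to 85.4, set as the call begins (left out, the last holds). The fingers move at their own pace and stop on an object; "squeeze" is the grip in N (left out, the last holds). Time passes only in rows, so rows that do not move let the fingers close. It gives the time, the measured TCP pose, the force, the opening and the grip force at its end, in the units of the state.
- bot.state(): the state, without advancing time (a new reading comes with each control period).
- vision.snapshot(name): name is "side" or "top"; returns (picture, depth): 384x512x3 uint8, blue, green, red; 384x512 float32, m along the optical axis (not along the pixel's ray), 0 where there is no reading.
- vision.get_calibration(name): a dict with "fx", "fy", "cx", "cy" (pixels), "k1" (the pictures are not rectified: a ray, as slopes to the right and down, at radius r is drawn at 1 + k1 r^2 times it, then the intrinsics apply), "cam_to_world" (4x4, takes a point from camera to world coordinates). Camera axes: x right, y up, looking along -z (the intrinsics and any distortion apply to the point x, -y, -z); pixel columns grow to the right and rows downward; lengths in m; the calibration is good to about 2 mm. A picture is of the moment at which its call begins. get_calibration takes no time and is no camera call.
- bot.close_job(): hands the job in; it is judged then, once.
Trained networks look in the newest picture that a camera, given by its name, has taken for a name from the list of things; names that differ only in an ending like _2 or _b are one class to them, and where a whole thing is asked for, a point or a joint stands for the part that bears it (a point fixed in the world has none). Each returns a list of dicts, best first, with "p" (0 to 1); they miss things now and then, are a little off and sometimes report something else, mostly with a low value. They report only what shows in the picture. A call takes as long as a camera call. They do not tell look-alikes from the thing itself.
- spotter.look_for(target, camera): "bbox" ([left, top, right, bottom] in pixels, round what is visible of it).
- spotter.regions_of(target, camera): "region" (384x512 bool, what is visible of it) and "bbox" ([left, top, right, bottom] in pixels, round what is visible of it).
The state is a dict: "time_s": time; "joint_pos": joint angles; "qvel": joint speeds; "tau": joint torques, N m; "position": TCP position; "tcp_rot": TCP orientation; "force": force on the tool from outside, world axes, zero at the start; "wrist_torque": the same for the moment, N m; "width": finger opening in m; "gripper_force": force on a finger pad.
Only numpy, scipy, OpenCV 4.12 (cv2) and the standard library are available. Lean on these libraries where they do the work, as an engineer would, in place of code of your own. Each camera call takes 0.05 s, during which the arm holds its last target. There are 200 camera calls.

## Task

Put the gold mount on the bed of the blue clamping fixture, slide it under the arm, tongue first, until it is fully home and square against the stop, and let go. Then screw the clamp down with the black knob until the pad just touches the mount and add one quarter turn (90 degrees) more, no further. Leave the other things on the bench alone.

Things in the scene. Friction and masses are not known exactly. Their poses are not given: they have to be found in the camera images.
- mount: Loose gold mount, 0.25-0.4 kg. Flange plate 90 (x) x 60 (y) x 8 mm; on its middle a hub block 40 (x) x 36 (y) mm, from 8 to 44 mm above the underside; a flat tongue 40 mm wide, 8 mm thick, runs on along its +x to x = +110 mm. Origin: centre of the underside below the hub; z up. Grip the hub across y. Starts on the bench, tongue pointing roughly away from the robot.
- fixture: Fixed fixture. Aluminium bed 245 x 100 mm, x from -125 to +120 mm, top face 12 mm above the bench. Origin: on the bench, mid-bed; +x from the open loading end (nearest the robot) to the blue column. Stop: dark block, face at x = +55, 22 mm above the bed. Two guides 10 mm high, 46 mm apart, from x = +18 to +55 (flared from about x = 0) take the tongue.
- home (a point): Point on the bed's top face (fixture x = -55, y = 0), axes as the fixture's: the mount's origin lies here, axes parallel, when its tongue is fully home against the stop. With the mount 45 mm short of this its tongue's end is still clear of the pad; the raised pad leaves 3 mm or more above the tongue.
- knob_axis (a point): Point on the top face of the fixture's blue arm where the knob's axis passes (fixture x = +40, y = 0, 86 mm above the bench). The arm reaches over the bed from the column to fixture x = +17; it is 36 mm wide, 16 mm thick.
- knob: Black bar knob on the arm, 56 mm long (its own x), 14 mm wide (its y), from 13 to 37 mm above its origin, on a stem 18 mm thick. Origin: on the turning axis at the arm's top face; z up. Clockwise seen from above lowers the pad; the knob stays at its height. Start angle differs. Friction about 0.3 Nm either way; 30 mm a turn, over a turn of travel; it stays where it is let go.
- spindle: Steel spindle, 16 mm thick, below the arm, with a sprung round orange pad (22 mm) under it. Origin: on the axis at the lower end of the steel. It moves down as the knob turns. The pad hangs 18 to 29 mm below this point: its stick-out is set differently each time (by up to a third of a turn) and is not measured, so the touch has to be felt.
- pad_axis (a point): Point on the bed under the pad (fixture x = +40, y = 0). From the start the pad takes about 40 to 190 degrees of knob to reach the mount. The pad's spring is preloaded: on touching, 28 N and a jump of about 0.13 Nm in knob torque within about 10 degrees; then 3 N per mm, so about 0.1 Nm more over the quarter turn, ending near 49 N on the mount.
- gold_ring: Bystander: loose gold ring, 90 mm outside, 66 mm inside, 18 mm high, lying flat. Origin: centre of the underside.
- tape: Bystander: brown roll of tape lying flat, 80 mm outside, 66 mm inside, 20 mm high. Origin: centre of the underside.
- duster_green: Bystander: air duster can, 66 mm in diameter, 185 mm high, green cap. Origin: centre of the underside.
- duster_black: Bystander: air duster can, 66 mm in diameter, 185 mm high, black cap. Origin: centre of the underside.
- threadlock: Bystander: small red bottle, 28 mm in diameter, 60 mm high. Origin: centre of the underside.
- nozzle: Bystander: white cone, 28 mm wide, 45 mm high. Origin: centre of the underside.
- tweezers: Bystander: flat steel tweezers, 120 x 8 x 4 mm, lying on the bench. Origin: centre of the underside.
Not all that is in view belongs to the job. Of the things that look like the mount, the largest one is meant.

How it is judged:
By the outcome, as a careful person would: the job done as asked, in the order asked, and still so for the second after the job is handed in, with the robot touching nothing.
It also fails if it takes over 72 s, if anything falls off the work surface, if the arm or the gripper's body presses on something with over 40 N, if the wrist force passes 120 N, or if a joint passes its speed limit or range.

## Working session

There is one attempt and no reset: what is moved stays moved. The work goes in short steps, Python scripts to look and compute and a tool call to move; the robot and the scene stay as the last step left them, time stands still between calls to the robot, and variables do not carry over. Pictures are saved under pics/ and viewed, at most 10 in all, crops included, and the job is handed in when it is done.

Besides the shell and the picture viewer there is one more tool, called after "Emit:" as name(argument=value, ...) on one line, values as JSON. play_rows: Moves the arm, as the interface text tells. Its arguments: {"type":"object","properties":{"plan":{"type":"array"},"hand":{"type":"number"},"squeeze":{"type":"number"}},"required":["plan"]}

```bash
ls; mkdir -p pics
python3 - <<'E'
from station import bot, vision, spotter
import cv2,numpy as np
for n in("top","side"):
    p,d=vision.snapshot(n); cv2.imwrite(f"pics/{n}0.png",p); np.save(f"{n}0.npy",d)
    c=vision.get_calibration(n); print(n,{k:np.round(v,4).tolist() for k,v in c.items()})
    for t in("mount","fixture","knob"):
        for r in spotter.look_for(t,n)[:3]: print(t,r)
print(bot.state())
E
```

```text
pics
top {'fx': 473.9284, 'fy': 473.9284, 'cx': 246.2314, 'cy': 192.8148, 'k1': -0.1392, 'cam_to_world': [[0.0269, 0.9946, -0.1, 0.4061], [-0.9996, 0.0273, 0.0026, -0.0114], [0.0053, 0.0999, 0.995, 1.4387], [0.0, 0.0, 0.0, 1.0]]}
mount {'bbox': [215.9, 89.3, 244.6, 119.0], 'p': 0.97}
mount {'bbox': [292.8, 130.9, 323.1, 178.1], 'p': 0.88}
mount {'bbox': [325.4, 278.3, 354.4, 310.0], 'p': 0.66}
fixture {'bbox': [175.4, 148.4, 224.1, 231.6], 'p': 0.96}
knob {'bbox': [190.5, 161.9, 196.5, 182.4], 'p': 0.49}
side {'fx': 363.2643, 'fy': 363.2643, 'cx': 253.5062, 'cy': 187.9067, 'k1': -0.0055, 'cam_to_world': [[-0.9645, 0.1682, -0.2035, 0.3575], [-0.2636, -0.5681, 0.7796, 0.7563], [0.0156, 0.8056, 0.5923, 0.6472], [0.0, 0.0, 0.0, 1.0]]}
mount {'bbox': [203.4, 151.1, 257.5, 169.0], 'p': 0.87}
mount {'bbox': [142.8, 189.4, 160.2, 212.2], 'p': 0.72}
mount {'bbox': [351.7, 159.7, 379.6, 177.1], 'p': 0.52}
fixture {'bbox': [181.9, 200.7, 291.0, 259.7], 'p': 0.98}
fixture {'bbox': [284.5, 174.1, 310.0, 192.4], 'p': 0.4}
knob {'bbox': [208.2, 199.4, 230.9, 217.0], 'p': 0.65}
{'time_s': 0.4, 'joint_pos': array([ 1.16502336e+00,  2.12960054e-01, -3.44881963e-02,  1.32348755e+00,
       -3.49963693e-06,  1.57081038e+00]), 'qvel': array([-0.00048257, -0.00052757,  0.000631  ,  0.00217129, -0.00075955,
        0.00113908]), 'tau': array([ 1.18954944e-03, -6.85346317e+01,  4.86909306e+01,  4.71301886e-03,
       -1.15780068e-05, -7.29855344e-06]), 'position': array([0.19734291, 0.45934532, 0.19514078]), 'tcp_rot': array([ 2.01504328e-01,  9.79487622e-01, -6.86611881e-05, -1.23378057e-05]), 'force': array([ 0.15523186, -0.83619758, -0.13931176]), 'wrist_torque': array([ 0.04082921, -0.00185658,  0.01834326]), 'gripper_force': 0.0, 'width': 0.08522859825299788}
```

View pics/top0.png

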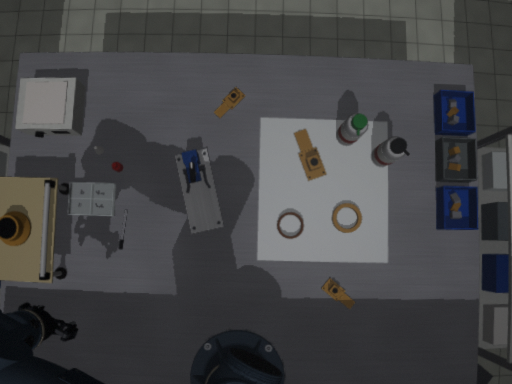

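View pics/side0.png

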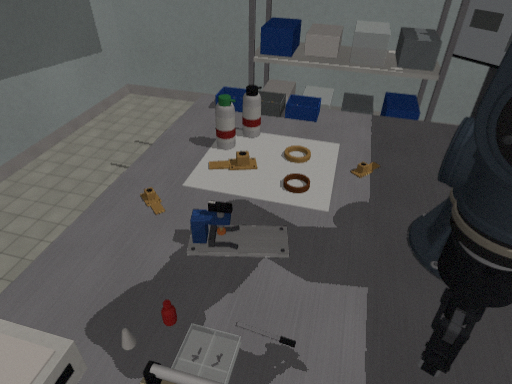

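```bash
cat > h.py <<'E'
import cv2,numpy as np
from station import bot,vision,spotter
from scipy.spatial.transform import Rotation as R
C={n:vision.get_calibration(n) for n in("top","side")}
def proj(n,P):
    c=C[n];M=np.linalg.inv(c["cam_to_world"]);q=np.atleast_2d(P)@M[:3,:3].T+M[:3,3]
    s=np.c_[q[:,0],-q[:,1]]/-q[:,2:3];s=s*(1+c["k1"]*(s**2).sum(1,keepdims=True))
    return s*[c["fx"],c["fy"]]+[c["cx"],c["cy"]]
def ray(n,uv):
    c=C[n];uv=np.atleast_2d(np.float64(uv));d=(uv-[c["cx"],c["cy"]])/[c["fx"],c["fy"]];s=d.copy()
    for _ in range(20): s=d/(1+c["k1"]*(s**2).sum(1,keepdims=True))
    M=np.array(c["cam_to_world"]);return np.c_[s[:,0],-s[:,1],-np.ones(len(s))]@M[:3,:3].T,M[:3,3]
def at_z(n,uv,z):
    v,o=ray(n,uv);return o+v*((z-o[2])/v[:,2:3])
def box(x0,x1,y0,y1,z0,z1): return np.array([[x,y,z] for x in(x0,x1) for y in(y0,y1) for z in(z0,z1)],float)/1000
MOUNT=[box(-45,45,-30,30,0,8),box(-20,20,-18,18,8,44),box(45,110,-20,20,0,8)]
def world(p,P,z=0):
    c,s=np.cos(p[2]),np.sin(p[2]);return P@np.array([[c,s,0],[-s,c,0],[0,0,1]])+[p[0],p[1],z]
def sil(n,p,parts,z=0,S=4):
    m=np.zeros((384*S,512*S),np.uint8)
    for b in parts:
        uv=(proj(n,world(p,b,z))+.5)*S
        cv2.fillConvexPoly(m,cv2.convexHull(np.round(uv).astype(np.int32)),1)
    return cv2.resize(m.astype(np.float32),(512,384),interpolation=cv2.INTER_AREA)
E
python3 - <<'E'
from h import *
from scipy.optimize import minimize
import numpy as np
ims={}
masks={}
for n,bb in(("top",(308,155)),("side",(230,160))):
    p,d=vision.snapshot(n);ims[n]=p
    for r in spotter.regions_of("mount",n):
        b=r["bbox"]
        if b[0]<bb[0]<b[2] and b[1]<bb[1]<b[3]: masks[n]=r["region"].astype(np.float32);print(n,b,r["p"],r["region"].sum());break
c0=at_z("top",[313,162],0.02)[0];t=at_z("top",[300,133],.004)[0]
p0=[c0[0],c0[1],np.arctan2(*(t-c0)[[1,0]])]
print(p0)
for use in(("top",),("side",),("top","side")):
    f=lambda q:sum(np.abs(sil(n,[q[0]/1000,q[1]/1000,q[2]/100],MOUNT)-masks[n]).sum() for n in use)
    x0=np.array([p0[0]*1000,p0[1]*1000,p0[2]*100])
    r=min((minimize(f,x0,method="Nelder-Mead",options=dict(initial_simplex=x0+np.vstack([np.zeros(3),np.eye(3)*s]))) for s in(4,-6)),key=lambda r:r.fun)
    print(use,r.x,r.fun)
a=cv2.resize(ims["top"][80:245,160:345],None,fx=4,fy=4,interpolation=cv2.INTER_CUBIC)[:600]
b=cv2.resize(ims["top"][140:240,165:235],None,fx=5.5,fy=5.5,interpolation=cv2.INTER_CUBIC)
m=cv2.resize(ims["top"][120:190,280:335],None,fx=5.5,fy=5.5,interpolation=cv2.INTER_CUBIC)
out=np.zeros((550,800,3),np.uint8);out[:b.shape[0],:b.shape[1]]=b;out[:m.shape[0],400:400+m.shape[1]]=m
cv2.imwrite("pics/crop1.png",np.clip(out*1.6,0,255).astype(np.uint8))
b=cv2.resize(ims["side"][185:265,170:300],None,fx=6,fy=6,interpolation=cv2.INTER_CUBIC);cv2.imwrite("pics/crop2.png",np.clip(b*1.3,0,255).astype(np.uint8))
E
```

```text
top [293.2, 132.3, 324.2, 177.6] 0.7 773
side [208.1, 150.8, 259.5, 172.1] 0.82 573
[np.float64(0.6484181352879149), np.float64(-0.21549353704340568), np.float64(0.39883906063966135)]
('top',) [ 648.89852266 -213.76868353   36.69957989] 96.1875
('side',) [ 651.66524177 -213.40615278   37.63564218] 47.625
('top', 'side') [ 650.92729081 -213.02231556   38.22537801] 161.5625
```

View pics/crop1.png

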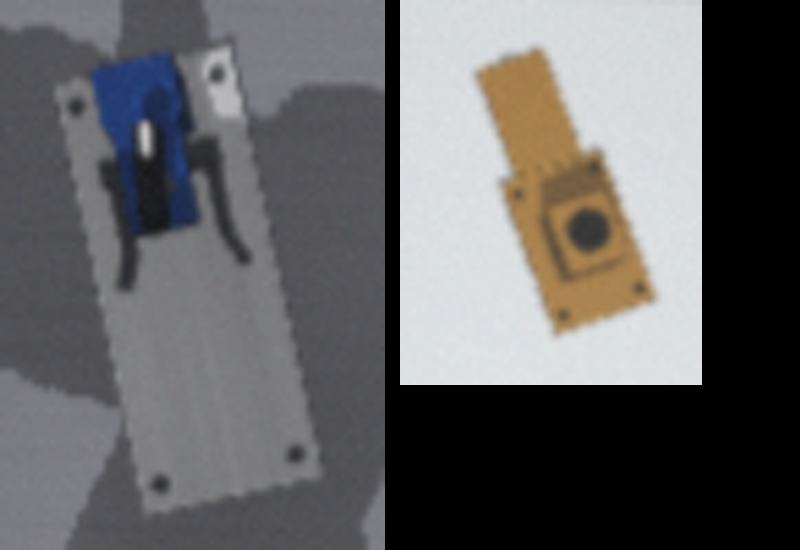

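View pics/crop2.png

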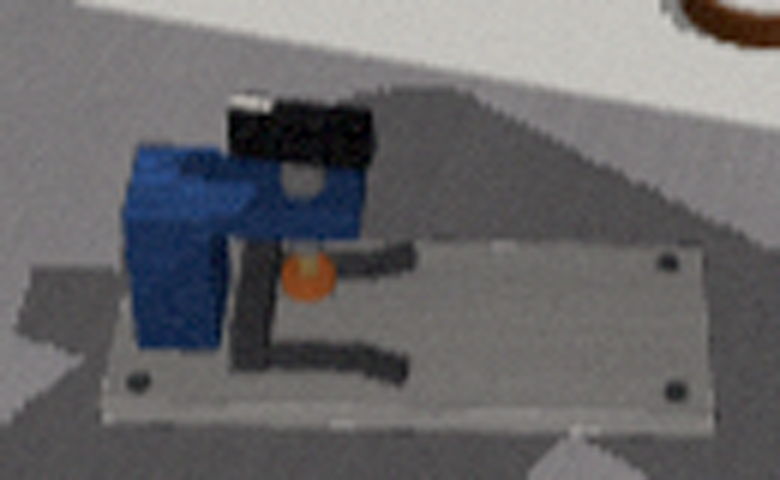

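```bash
cat >> h.py <<'E'
def yawof(s):
    x=R.from_quat(s["tcp_rot"]).as_matrix()[:,0];return np.arctan2(x[1],x[0])
def delta(target,yaw=None,s=None):
    """tool-frame shift in units of 30 mm, after a turn (in units of 8 deg about tool z) to world yaw (tool x)"""
    s=s or bot.state();M=R.from_quat(s["tcp_rot"]);d=np.array(target)-s["position"];a=0
    if yaw is not None: a=-((yaw-yawof(s)+np.pi)%(2*np.pi)-np.pi)
    print("pos",np.round(s["position"],4),"yaw",round(np.degrees(yawof(s)),2),"j",np.round(s["joint_pos"],2),"t",round(s["time_s"],2),"F",np.round(s["force"],1))
    print("turn units",round(np.degrees(a)/8,3),"| shift units before turn",np.round(M.inv().apply(d)/.03,3),"| after turn",np.round((M*R.from_rotvec([0,0,a])).inv().apply(d)/.03,3))
E
python3 - <<'E'
from h import *
from scipy.optimize import least_squares
t=(np.array([[147,514],[322,474],[54,88],[232,40]])+.5)/5.5-.5+[165,140]
T=np.array([[-125,50,12],[-125,-50,12],[120,50,12],[120,-50,12]])/1000
s=(np.array([[704,243],[711,412],[104,407],[713,435]])+.5)/6-.5+[170,185]
S=np.array([[-125,-50,12],[-125,50,12],[120,50,12],[-125,50,0]])/1000
for k in("top","side","both"):
    f=lambda q:np.r_[(proj("top",world(q,T))-t).ravel() if k!="side" else [],(proj("side",world(q,S))-s).ravel() if k!="top" else []]
    r=least_squares(f,[.5,.1,.2]);print(k,np.round(r.x,4),np.round(r.fun,1))
F=r.x
for nm,P in(("home",[-.055,0,.012]),("pre",[-.12,0,.012]),("knob",[.04,0,.086])): print(nm,world(F,np.array([P]))[0])
e=(np.array([[146,122],[153,234]])+.5)/5.5-.5+[165,140]
E=at_z("top",e,.12);print("knob ends top",E,np.degrees(np.arctan2(*(E[0]-E[1])[[1,0]])))
es=(np.array([[233,100],[372,115]])+.5)/6-.5+[170,185]
E=at_z("side",es,.123);print("side",E,np.degrees(np.arctan2(*(E[0]-E[1])[[1,0]])))
for n,u in(("green",(344,138)),("black",(380,160)),):print(n,at_z("top",u,.02))
for n,u in(("green",(225,146)),("black",(252,133))):print(n,at_z("side",u,.0))
m=[.6505,-.2133,.378];g=world(m,np.array([[0,0,.014]]))[0];print("grasp",g)
delta([*g[:2],.2],m[2]);delta([*g[:2],.2],m[2]+np.pi)
E
```

```text
top [0.5566 0.1295 0.2495] [-0.1  0.1  0.5  0.1  0.1 -0.9 -0.4  0.7]
side [0.5588 0.1339 0.2609] [-0.6  0.   1.1  0.3 -0.9 -0.5  0.4 -0.1]
both [0.5581 0.1313 0.2505] [-0.7 -0.4 -0.1 -0.4 -0.5 -1.3 -1.   0.2  0.1 -0.2  1.4 -0.1 -0.4 -1.6
  0.7 -0.4]
home [0.50477151 0.11767448 0.012     ]
pre [0.44180031 0.1015615  0.012     ]
knob [0.59680634 0.14122422 0.086     ]
knob ends top [[0.62233382 0.14290348 0.12      ]
 [0.5646025  0.13700733 0.12      ]] 5.831455046900242
side [[0.62390785 0.14625152 0.123     ]
 [0.56969035 0.13990559 0.123     ]] 6.675854702436996
green [[ 0.72612099 -0.310735    0.02      ]]
black [[ 0.66124644 -0.42306607  0.02      ]]
green [[ 0.74354473 -0.30962219  0.        ]]
black [[ 0.67782237 -0.43246411  0.        ]]
grasp [ 0.6505 -0.2133  0.014 ]
pos [0.1974 0.4594 0.1952] yaw 156.75 j [ 1.17  0.21 -0.03  1.32  0.    1.57] t 0.6 F [-0.2  0.8  0.1]
turn units 16.886 | shift units before turn [-22.73  -14.64   -0.161] | after turn [ 5.762 26.415 -0.161]
pos [0.1974 0.4594 0.1952] yaw 156.75 j [ 1.17  0.21 -0.03  1.32  0.    1.57] t 0.6 F [-0.2  0.8  0.1]
turn units -5.614 | shift units before turn [-22.73  -14.64   -0.161] | after turn [ -5.762 -26.415  -0.161]
```

Emit:
play_rows(plan=[[[-1, -0.644, 0, 0, 0, 0], [-1, -0.644, 0, 0, 0, 0], [-1, -0.644, 0, 0, 0, 0], [-1, -0.644, 0, 0, 0, 0], [-1, -0.644, 0, 0, 0, 0], [-1, -0.644, 0, 0, 0, 0], [-1, -0.644, 0, 0, 0, 0], [-1, -0.644, 0, 0, 0, 0]]], hand=70, squeeze=40)

```text
time_s: 1.6
position: [0.3574, 0.2216, 0.1953]
tcp_rot: [0.201, 0.979, 0.0, 0.0]
force: [0.6, -0.3, -0.6]
width: 0.0703
gripper_force: 0.0
```

Emit:
play_rows(plan=[[[-1, -0.644, 0, 0, 0, 0], [-1, -0.644, 0, 0, 0, 0], [-1, -0.644, 0, 0, 0, 0], [-1, -0.644, 0, 0, 0, 0], [-1, -0.644, 0, 0, 0, 0], [-1, -0.644, 0, 0, 0, 0], [-1, -0.644, 0, 0, 0, 0], [-1, -0.644, 0, 0, 0, 0]]])

```text
time_s: 2.6
position: [0.5169, -0.0152, 0.1952]
tcp_rot: [0.202, 0.979, 0.0, 0.0]
force: [0.6, 0.6, 0.4]
width: 0.0703
gripper_force: 0.0
```

Emit:
play_rows(plan=[[[-1, -0.644, 0, 0, 0, 0], [-1, -0.644, 0, 0, 0, 0], [-1, -0.644, 0, 0, 0, 0], [-1, -0.644, 0, 0, 0, 0], [-1, -0.644, 0, 0, 0, 0], [-1, -0.644, 0, 0, 0, 0], [0, 0, 0, 0, 0, 1], [0, 0, 0, 0, 0, 1]]])

```text
time_s: 3.6
position: [0.6361, -0.1922, 0.1946]
tcp_rot: [0.338, 0.941, -0.0, -0.0]
force: [-0.5, 0.2, -0.2]
width: 0.0699
gripper_force: 0.0
```

Emit:
play_rows(plan=[[[0, 0, 0, 0, 0, 1], [0, 0, 0, 0, 0, 1], [0, 0, 0, 0, 0, 1], [0, 0, 0, 0, 0, 1], [0, 0, 0, 0, 0, 1], [0, 0, 0, 0, 0, 1], [0, 0, 0, 0, 0, 1], [0, 0, 0, 0, 0, 1]]])

```text
time_s: 4.6
position: [0.6359, -0.1917, 0.1951]
tcp_rot: [0.785, 0.619, -0.0, -0.0]
force: [-0.4, -0.4, -0.3]
width: 0.0703
gripper_force: 0.0
```

```bash
python3 -c "
from h import *
delta([.6505,-.2133,.1],.378)"
```

```text
pos [ 0.6359 -0.1917  0.1951] yaw 76.48 j [-0.29  0.58  0.51  1.5  -0.    1.51] t 4.6 F [-0.4 -0.4 -0.3]
turn units 6.853 | shift units before turn [-0.586  0.641  3.169] | after turn [0.186 0.848 3.169]
```

Emit:
play_rows(plan=[[[0, 0, 0, 0, 0, -1], [0, 0, 0, 0, 0, -1], [0, 0, 0, 0, 0, -1], [0, 0, 0, 0, 0, -1], [0, 0, 0, 0, 0, -1], [0, 0, 0, 0, 0, -1], [0, 0, 0, 0, 0, -1], [0, 0, 0, 0, 0, -1]]])

```text
time_s: 5.6
position: [0.636, -0.1917, 0.1951]
tcp_rot: [0.334, 0.943, 0.0, -0.0]
force: [-0.5, 0.7, -0.3]
width: 0.0703
gripper_force: 0.0
```

Emit:
play_rows(plan=[[[0, 0, 0, 0, 0, -1], [0, 0, 0, 0, 0, -1], [0, 0, 0, 0, 0, -1], [0, 0, 0, 0, 0, -1], [0, 0, 0, 0, 0, -1], [0, 0, 0, 0, 0, -1], [0, 0, 0, 0, 0, -1], [0, 0, 0, 0, 0, -0.65]]])

```text
time_s: 6.6
position: [0.636, -0.1916, 0.1951]
tcp_rot: [-0.192, 0.981, 0.0, -0.0]
force: [0.6, 0.2, 0.3]
width: 0.0701
gripper_force: 0.0
```

Emit:
play_rows(plan=[[[-0.186, -0.848, 0, 0, 0, 0], [0, 0, 1, 0, 0, 0], [0, 0, 1, 0, 0, 0], [0, 0, 0.7, 0, 0, 0], [0, 0, 0, 0, 0, 0]]])

```text
time_s: 7.22
position: [0.6496, -0.2129, 0.1127]
tcp_rot: [-0.19, 0.982, 0.001, -0.001]
force: [-0.3, 1.0, -0.3]
width: 0.0701
gripper_force: 0.0
```

```bash
python3 -c "
from h import *
delta([.6505,-.2133,.014],.378+np.pi)
p,d=vision.snapshot('side');q,_=vision.snapshot('top')
a=cv2.resize(p[100:200,180:290],(550,500));b=cv2.resize(q[110:200,270:320],(250,450))
o=np.zeros((500,800,3),np.uint8);o[:,:550]=a;o[:450,550:]=b
cv2.imwrite('pics/g1.png',o)"
```

```text
pos [ 0.6496 -0.2129  0.1127] yaw -158.05 j [-0.32  0.63  0.39  1.33 -0.   -0.7 ] t 7.22 F [-0.3  1.  -0.3]
turn units 0.036 | shift units before turn [-0.03  -0.031  3.289] | after turn [-0.03  -0.031  3.289]
```

View pics/g1.png

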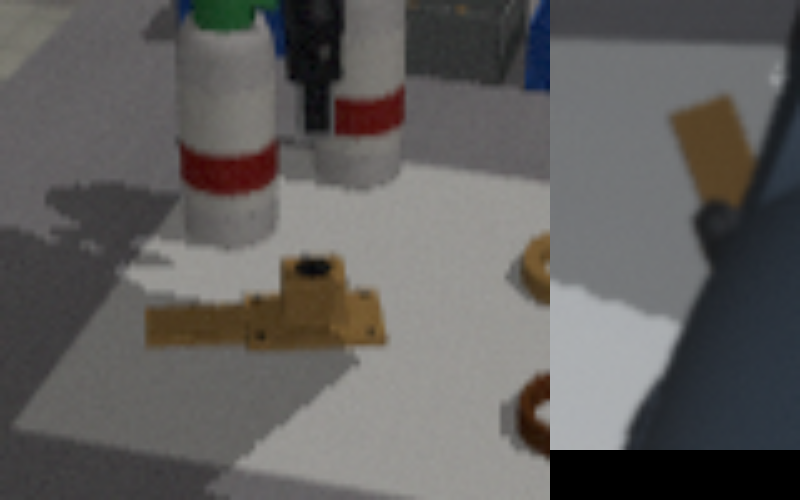

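Emit:
play_rows(plan=[[[-0.03, -0.03, 0.7, 0, 0, 0], [0, 0, 0.7, 0, 0, 0], [0, 0, 0.7, 0, 0, 0], [0, 0, 0.7, 0, 0, 0], [0, 0, 0.45, 0, 0, 0], [0, 0, 0, 0, 0, 0]]])

```text
time_s: 8.07
position: [0.6517, -0.2136, 0.0166]
tcp_rot: [-0.19, 0.982, 0.0, -0.0]
force: [0.2, 0.2, 0.8]
width: 0.0699
gripper_force: 0.0
```

Emit:
play_rows(plan=[[[0, 0, 0, 0, 0, 0], [0, 0, 0, 0, 0, 0], [0, 0, 0, 0, 0, 0], [0, 0, 0, 0, 0, 0], [0, 0, 0, 0, 0, 0]]], hand=20, squeeze=40)

```text
time_s: 8.7
position: [0.6519, -0.2137, 0.0168]
tcp_rot: [-0.19, 0.982, -0.0, 0.0]
force: [0.2, 0.1, -0.8]
width: 0.0201
gripper_force: 0.0
```

```bash
python3 -c "
from h import *
p,d=vision.snapshot('side')
a=cv2.resize(p[90:200,180:310],None,fx=6,fy=5.4,interpolation=cv2.INTER_CUBIC)
cv2.imwrite('pics/g2.png',np.clip(a*1.3,0,255).astype(np.uint8));print(proj('side',bot.state()['position']))"
```

```text
[[241.88770298 159.60217225]]
```

View pics/g2.png

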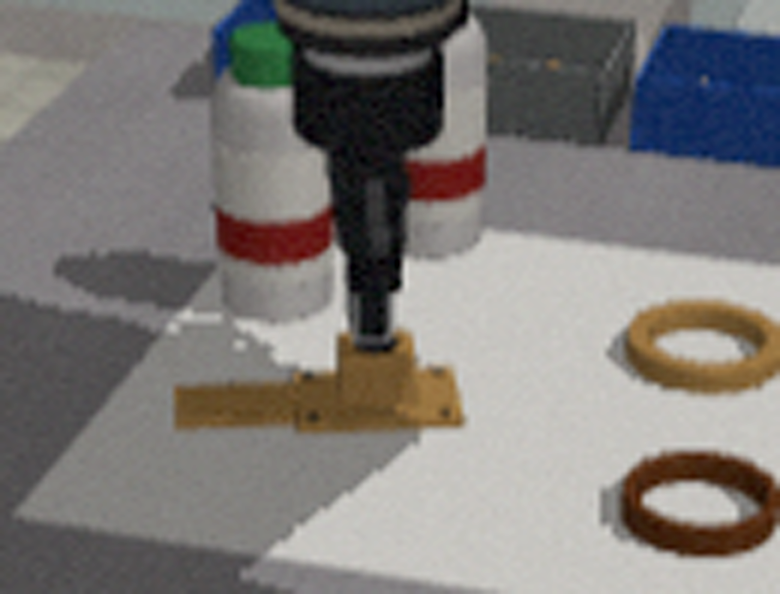

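Run:
```python
from h import *
s=bot.state();print(s["position"],s["width"],s["joint_pos"])
p,d=vision.snapshot("side");c=C["side"];M=np.array(c["cam_to_world"])
def pt(u,v):
    r,o=ray("side",[u,v]);return o+r[0]*d[v,u]
for u,v in((242,140),(242,148),(241,151),(242,152),(242,154),(242,157),(242,160),(250,163),(215,165),(200,180),(230,168),(255,168)): print(u,v,p[v,u],d[v,u],np.round(pt(u,v),4))
for z in(.044,.03,.017): print(z,proj("side",[.6519,-.2037,z]))
```

```text
[ 0.65184331 -0.21368111  0.0167051 ] 0.019845120607590014 [-3.16769973e-01  6.76203546e-01  2.17830475e-01  1.11241634e+00
 -3.64047210e-06 -6.99862167e-01]
242 140 [12  9  8] 1.1086552 [ 0.6416 -0.1818  0.1078]
242 148 [18 15 19] 1.1394793 [ 0.6452 -0.1936  0.0726]
241 151 [10  7 12] 1.1441504 [ 0.6479 -0.1913  0.0626]
242 152 [47 46 44] 1.1525676 [ 0.6464 -0.1973  0.0558]
242 154 [12 17 14] 1.1657815 [ 0.6486 -0.2046  0.0438]
242 157 [36 65 88] 1.1564211 [ 0.6447 -0.1914  0.041 ]
242 160 [35 65 86] 1.1677499 [ 0.6459 -0.1953  0.0272]
250 163 [ 49  89 118] 1.1876819 [ 0.6239 -0.2128  0.0092]
215 165 [33 59 79] 1.1810423 [ 0.7311 -0.1737  0.0057]
200 180 [96 98 99] 1.122124 [ 7.494e-01 -8.880e-02 -3.000e-04]
230 168 [38 69 87] 1.1670879 [ 0.6786 -0.1699  0.0063]
255 168 [ 47  79 104] 1.1763456 [ 0.603  -0.1986  0.0025]
0.044 [[240.94480872 153.93357926]]
0.03 [[240.96602437 157.66289692]]
0.017 [[240.98547117 161.07905993]]
```

Run:
```python
from h import *
ax=np.array([-.37,.93,0])
for z in(.1127,.1227,.135,.145): print(z,proj("side",np.array([.6496,-.2129,z])+.035*ax),proj("side",np.array([.6496,-.2129,z])-.035*ax))
p,d=vision.snapshot("side")
# finger pixels: dark, near the tool
v,u=np.mgrid[120:170,225:265];g=p[v,u].max(-1)<55
r,o=ray("side",np.c_[u[g],v[g]]);P=o+r*d[v[g],u[g]][:,None]
k=(abs(P[:,0]-.65)<.04)&(abs(P[:,1]+.2137)<.04)&(P[:,2]<.1)
Q=P[k];print(k.sum())
for z in np.arange(.03,.1,.006):
    m=abs(Q[:,2]-z)<.003
    if m.any(): print(round(z,3),m.sum(),Q[m].min(0).round(3),Q[m].max(0).round(3))
```

```text
0.1127 [[243.40706325 139.02334918]] [[241.44515053 128.43856739]]
0.1227 [[243.40416904 136.09469156]] [[241.43237865 125.59819565]]
0.135 [[243.4005763  132.44896503]] [[241.41650019 122.06446446]]
0.145 [[243.39762834 129.44899874]] [[241.40345133 119.15839503]]
62
0.042 8 [ 0.639 -0.21   0.042] [ 0.657 -0.198  0.045]
0.048 5 [ 0.64  -0.209  0.045] [ 0.656 -0.204  0.047]
0.054 4 [ 0.644 -0.2    0.054] [ 0.652 -0.194  0.057]
0.06 3 [ 0.64  -0.2    0.063] [ 0.651 -0.19   0.063]
0.066 10 [ 0.641 -0.204  0.063] [ 0.65  -0.188  0.069]
0.072 7 [ 0.641 -0.201  0.07 ] [ 0.659 -0.185  0.074]
0.078 9 [ 0.641 -0.201  0.076] [ 0.651 -0.185  0.081]
0.084 11 [ 0.641 -0.202  0.082] [ 0.659 -0.187  0.086]
0.09 3 [ 0.644 -0.195  0.087] [ 0.659 -0.19   0.089]
```

Emit:
play_rows(plan=[[[0, 0, 0.07, 0, 0, 0], [0, 0, 0, 0, 0, 0]]])

```text
time_s: 9.1
position: [0.6517, -0.2136, 0.0143]
tcp_rot: [-0.19, 0.982, 0.0, -0.0]
force: [0.9, -0.0, 0.7]
width: 0.0202
gripper_force: 0.0
```

Emit:
play_rows(plan=[[[0, 0, 0.07, 0, 0, 0], [0, 0, 0, 0, 0, 0]]])

```text
time_s: 9.35
position: [0.6517, -0.2136, 0.0122]
tcp_rot: [-0.19, 0.982, 0.0, -0.0]
force: [0.1, -0.1, 0.5]
width: 0.0202
gripper_force: 0.0
```

Emit:
play_rows(plan=[[[0, 0, 0.06, 0, 0, 0], [0, 0, 0, 0, 0, 0]]])

```text
time_s: 9.6
position: [0.6517, -0.2137, 0.0105]
tcp_rot: [-0.19, 0.982, 0.0, -0.0]
force: [-0.4, 0.0, 1.0]
width: 0.0202
gripper_force: 0.0
```

```bash
python3 -c "
from h import *
print(bot.state())
p,d=vision.snapshot('side')
a=cv2.resize(p[125:180,205:270],None,fx=10,fy=10,interpolation=cv2.INTER_CUBIC)
cv2.imwrite('pics/g3.png',np.clip(a*1.8,0,255).astype(np.uint8))"
```

```text
{'time_s': 9.6, 'joint_pos': array([-3.16780279e-01,  6.80236046e-01,  2.08910386e-01,  1.09971122e+00,
       -7.75776388e-06, -6.99882180e-01]), 'qvel': array([ 0.00159693, -0.00140583,  0.00274529,  0.00286513, -0.00021887,
        0.00157748]), 'tau': array([-3.86617808e-05, -1.05721221e+02,  4.66140139e+01, -1.14726881e-01,
       -2.25556673e-04,  1.20960419e-05]), 'position': array([ 0.65173736, -0.21365534,  0.01053978]), 'tcp_rot': array([-1.90381706e-01,  9.81710136e-01,  5.51520793e-05, -1.06955544e-04]), 'force': array([-0.37263448,  0.03405295,  1.0353688 ]), 'wrist_torque': array([-0.03846068,  0.07677299,  0.01386281]), 'gripper_force': 0.0, 'width': 0.02018076186920736}
```

View pics/g3.png

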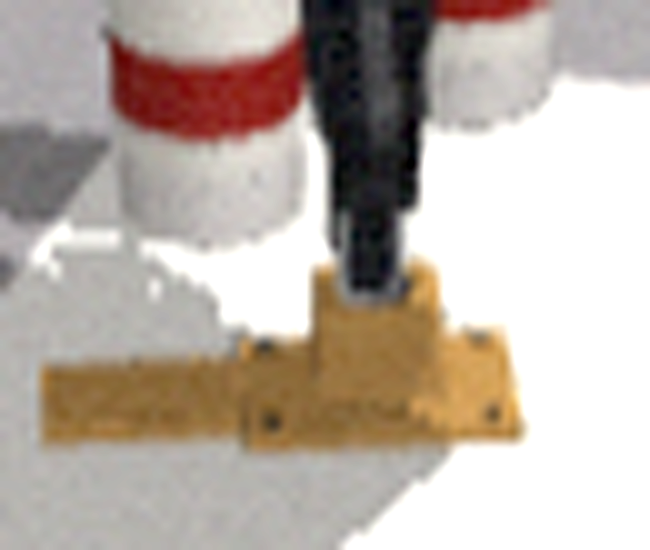

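Emit:
play_rows(plan=[[[0, 0, 0.05, 0, 0, 0], [0, 0, 0, 0, 0, 0]]])

```text
time_s: 9.9
position: [0.6518, -0.2137, 0.0091]
tcp_rot: [-0.19, 0.982, 0.0, -0.0]
force: [1.0, -0.2, 0.7]
width: 0.0198
gripper_force: 0.0
```

Emit:
play_rows(plan=[[[0, 0, 0.05, 0, 0, 0], [0, 0, 0, 0, 0, 0]]])

```text
time_s: 10.15
position: [0.652, -0.2138, 0.0081]
tcp_rot: [-0.19, 0.982, -0.0, 0.0]
force: [-1.2, 0.5, 4.7]
width: 0.0197
gripper_force: 2.5
```

Emit:
play_rows(plan=[[[0, 0, -0.9, 0, 0, 0], [0, 0, -0.9, 0, 0, 0], [0, 0, 0, 0, 0, 0]]])

```text
time_s: 10.52
position: [0.6532, -0.2141, 0.064]
tcp_rot: [-0.19, 0.982, -0.001, 0.002]
force: [0.5, 0.1, -0.3]
width: 0.0198
gripper_force: 0.0
```

Emit:
play_rows(plan=[[[0, 0, 0, 0, 0, 0], [0, 0, 0, 0, 0, 0], [0, 0, 0, 0, 0, 0], [0, 0, 0.8, 0, 0, 0], [0, 0, 0.8, 0, 0, 0], [0, 0, 0.5, 0, 0, 0], [0, 0, 0, 0, 0, 0]]], hand=64)

```text
time_s: 11.4
position: [0.651, -0.2135, -0.0024]
tcp_rot: [-0.19, 0.982, 0.0, -0.001]
force: [-0.7, 0.2, -0.6]
width: 0.0639
gripper_force: 0.0
```

Emit:
play_rows(plan=[[[0, 0, 0.2, 0, 0, 0], [0, 0, 0.2, 0, 0, 0], [0, 0, 0, 0, 0, 0]]])

```text
time_s: 11.78
position: [0.6517, -0.2136, -0.0135]
tcp_rot: [-0.19, 0.982, 0.0, -0.0]
force: [0.0, 0.1, -0.3]
width: 0.0636
gripper_force: 0.0
```

Emit:
play_rows(plan=[[[0, 0, 0.2, 0, 0, 0], [0, 0, 0, 0, 0, 0]]])

```text
time_s: 12.02
position: [0.6515, -0.2136, -0.0198]
tcp_rot: [-0.19, 0.982, 0.0, -0.0]
force: [0.1, 1.1, -0.1]
width: 0.0638
gripper_force: 0.0
```

Emit:
play_rows(plan=[[[0, 0, 0, 0, 0, 0], [0, 0, 0, 0, 0, 0], [0, 0, 0, 0, 0, 0], [0, 0, 0, 0, 0, 0]]], hand=25, squeeze=40)

```text
time_s: 12.52
position: [0.652, -0.2137, -0.019]
tcp_rot: [-0.19, 0.982, -0.0, 0.0]
force: [-1.9, 0.0, 4.1]
width: 0.0353
gripper_force: 41.3
```

Emit:
play_rows(plan=[[[0, 0, -0.4, 0, 0, 0], [0, 0, -0.9, 0, 0, 0], [0, 0, -1, 0, 0, 0], [0, 0, -1, 0, 0, 0], [0, 0, -0.2, 0, 0, 0], [0, 0, 0, 0, 0, 0]]])

```text
time_s: 13.28
position: [0.6518, -0.2137, 0.0853]
tcp_rot: [-0.19, 0.982, 0.0, -0.0]
force: [-1.4, 0.6, -2.8]
width: 0.0351
gripper_force: 40.6
```

```bash
python3 -c "
from h import *
t=world([.5577,.131,.253],np.array([[-.12,0,.09]]))[0];print(t,bot.state()['width']);delta(t,.253+np.pi)"
```

```text
[0.4415201  0.10096285 0.09      ] 0.03512783032687351
pos [ 0.6518 -0.2137  0.0853] yaw -158.05 j [-0.32  0.64  0.34  1.26 -0.   -0.7 ] t 13.28 F [-1.4  0.6 -2.8]
turn units 0.932 | shift units before turn [ 2.58  12.346 -0.155] | after turn [ 4.16  11.907 -0.155]
```

Emit:
play_rows(plan=[[[0, 0, 0, 0, 0, 0.466], [0, 0, 0, 0, 0, 0.466], [0.2, 0.6, 0, 0, 0, 0], [0.35, 1, 0, 0, 0, 0], [0.35, 1, 0, 0, 0, 0], [0.35, 1, 0, 0, 0, 0], [0.35, 1, 0, 0, 0, 0], [0.35, 1, 0, 0, 0, 0]]])

```text
time_s: 14.28
position: [0.5515, -0.0647, 0.0842]
tcp_rot: [-0.126, 0.992, 0.0, -0.001]
force: [0.6, 0.1, -2.3]
width: 0.0353
gripper_force: 40.6
```

Emit:
play_rows(plan=[[[0.35, 1, 0, 0, 0, 0], [0.35, 1, 0, 0, 0, 0], [0.35, 1, 0, 0, 0, 0], [0.35, 1, 0, 0, 0, 0], [0.35, 1, 0, 0, 0, 0], [0.35, 1, 0, 0, 0, 0], [0.1, 0.3, 0, 0, 0, 0], [0, 0, 0, 0, 0, 0]]])

```text
time_s: 15.28
position: [0.4415, 0.1008, 0.0851]
tcp_rot: [-0.127, 0.992, -0.0, -0.0]
force: [1.3, 0.1, -2.6]
width: 0.0355
gripper_force: 40.7
```

Run:
```python
from h import *
from scipy.optimize import minimize
t=world([.5577,.131,.253],np.array([[-.12,0,-.0]]))[0];delta(t,.253+np.pi)
s=bot.state();Y=yawof(s)-np.pi
q,_=vision.snapshot("side");p,_=vision.snapshot("top")
# mount in hand: fit position in each camera at known height
for n,im in(("side",q),("top",p)):
    rs=spotter.regions_of("mount",n)
    c=proj(n,[*s["position"][:2],s["position"][2]+.03])[0]
    rs=[r for r in rs if r["bbox"][0]-8<c[0]<r["bbox"][2]+8 and r["bbox"][1]-8<c[1]<r["bbox"][3]+8]
    print(n,c,[ (r["bbox"],r["p"]) for r in rs])
a=cv2.resize(q[130:270,170:330],None,fx=4.9,fy=4.2,interpolation=cv2.INTER_CUBIC)
cv2.imwrite('pics/g4.png',np.clip(a*1.3,0,255).astype(np.uint8))
```

```text
pos [0.4415 0.1008 0.0851] yaw -165.45 j [ 0.22  0.17 -0.37  1.03 -0.   -0.03] t 15.28 F [ 1.3  0.1 -2.6]
turn units 0.007 | shift units before turn [-0.005  0.004  2.836] | after turn [-0.005  0.004  2.836]
side [289.46071503 206.0523145 ] [([239.4, 190.6, 311.8, 218.5], 0.83)]
top [203.86779208 226.48064206] []
```

View pics/g4.png

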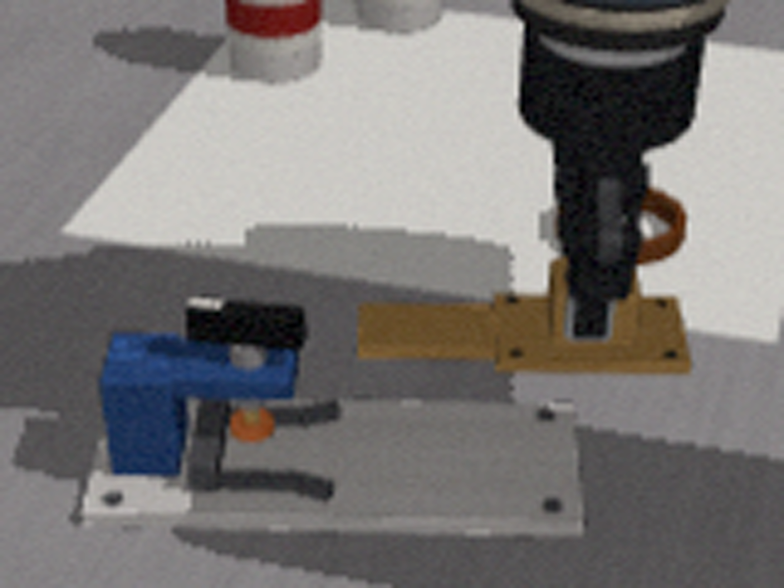

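Emit:
play_rows(plan=[[[0, 0, 0.6, 0, 0, 0], [0, 0, 0.8, 0, 0, 0], [0, 0, 0.7, 0, 0, 0], [0, 0, 0.3, 0, 0, 0], [0, 0, 0, 0, 0, 0]]])

```text
time_s: 16.1
position: [0.4418, 0.1005, 0.0135]
tcp_rot: [-0.126, 0.992, -0.0, -0.0]
force: [-0.4, 0.1, -2.0]
width: 0.0354
gripper_force: 40.6
```

```bash
cat > edge.py <<'E'
from h import *
from scipy.ndimage import map_coordinates
def edge(im,n,A,B,nrm,rng=.008,k=60):
    """median offset (m, along world nrm) and slope of the strongest edge near segment A-B"""
    g=cv2.GaussianBlur(im.astype(np.float32),(0,0),.7)
    t=np.linspace(.02,.98,k);o=np.arange(-rng,rng+1e-9,.0004)
    P=(A+(B-A)*t[:,None])[:,None]+o[None,:,None]*nrm
    uv=proj(n,P.reshape(-1,3));v=np.stack([map_coordinates(g[...,c],[uv[:,1],uv[:,0]],order=1) for c in range(3)],-1).reshape(k,len(o),3)
    d=np.abs(np.diff(v,axis=1)).sum(-1)
    i=d.argmax(1);off=(o[:-1]+o[1:])[i]/2;ok=(i>1)&(i<len(o)-3)&(d.max(1)>np.median(d.max(1))*.5)
    if ok.sum()<5:return None
    m=np.median(off[ok]);ok&=abs(off-m)<.003
    s=np.polyfit((t[ok]-.5)*np.linalg.norm(B-A),off[ok],1);return round(1000*s[1],2),round(np.degrees(s[0]),2),int(ok.sum())
def edges(im,n,p,segs,z=0):
    for nm,a,b in segs:
        A,B=world(p,np.array([a,b])/1000.,z);v=np.array([-np.sin(p[2]),np.cos(p[2]),0])
        print(n,nm,edge(im,n,A,B,v))
E
python3 - <<'E'
from edge import *
F=[.5577,.131,.253];s=bot.state();print(s["position"],np.degrees(yawof(s)))
bed=[("y+50 top",[-120,50,12],[110,50,12]),("y+50 bot",[-120,50,0],[110,50,0]),("y-50 top",[-120,-50,12],[110,-50,12]),("guide+ outer?",[20,23,22],[50,23,22]),("guide- inner",[20,-23,22],[50,-23,22])]
for n in("top","side"): edges(cv2.imread(f"pics/{n}0.png"),n,F,bed)
M=[*s["position"][:2],yawof(s)-np.pi];z=s["position"][2]+.019
tg=[("t+ top",[50,20,8],[106,20,8]),("t+ bot",[50,20,0],[106,20,0]),("t- top",[50,-20,8],[106,-20,8]),("t- bot",[50,-20,0],[106,-20,0]),("fl+",[-40,30,8],[40,30,8]),("fl-",[-40,-30,8],[40,-30,8])]
for n in("top","side"):
    im,_=vision.snapshot(n);cv2.imwrite(f"pics/low_{n}.png",im);edges(im,n,M,tg,z)
E
```

```text
[0.44184717 0.10046972 0.01354179] -165.5337703415227
top y+50 top (np.float64(-0.69), np.float64(-0.15), 54)
top y+50 bot (np.float64(0.54), np.float64(-0.27), 55)
top y-50 top (np.float64(-0.46), np.float64(-0.27), 57)
top guide+ outer? (np.float64(6.86), np.float64(1.24), 8)
top guide- inner (np.float64(-0.69), np.float64(-0.26), 31)
side y+50 top (np.float64(1.14), np.float64(-0.4), 41)
side y+50 bot (np.float64(2.79), np.float64(-0.42), 51)
side y-50 top (np.float64(5.08), np.float64(-0.16), 38)
side guide+ outer? (np.float64(3.63), np.float64(-4.29), 60)
side guide- inner (np.float64(-5.35), np.float64(-6.56), 48)
top t+ top (np.float64(-3.04), np.float64(-0.5), 23)
top t+ bot (np.float64(-3.04), np.float64(-2.29), 30)
top t- top (np.float64(-0.77), np.float64(4.38), 19)
top t- bot (np.float64(-0.11), np.float64(3.68), 22)
top fl+ (np.float64(-1.94), np.float64(1.5), 13)
top fl- (np.float64(-3.35), np.float64(-3.4), 57)
side t+ top None
side t+ bot (np.float64(2.38), np.float64(0.73), 50)
side t- top (np.float64(3.09), np.float64(-3.13), 58)
side t- bot (np.float64(-5.46), np.float64(-4.06), 52)
side fl+ (np.float64(6.36), np.float64(1.48), 15)
side fl- (np.float64(3.23), np.float64(-2.14), 34)
```

Run:
```python
from h import *
s=bot.state();M=[*s["position"][:2],yawof(s)-np.pi];z=s["position"][2]+.019
F=[.5577,.1305,.25]
def crop(n,x0,y0,x1,y1,k):
    im=cv2.imread(f"pics/low_{n}.png");a=cv2.resize(im[y0:y1,x0:x1],None,fx=k,fy=k,interpolation=cv2.INTER_CUBIC);a=np.clip(a*1.7,0,255).astype(np.uint8)
    def dr(P,col): cv2.polylines(a,[np.round(((proj(n,P)-[x0,y0]+.5)*k)*8).astype(np.int32)],True,col,1,cv2.LINE_AA,3)
    q=lambda x0,x1,y,z:np.array([[x0,-y,z],[x1,-y,z],[x1,y,z],[x0,y,z]])/1000.
    dr(world(M,q(45,110,20,8),z),(0,255,0));dr(world(F,q(18,55,23,22)),(255,255,0));dr(world(F,q(-125,120,50,12)),(0,0,255))
    return a
a=crop("top",170,140,235,240,6);b=crop("side",180,185,262,265,5)
o=np.zeros((600,800,3),np.uint8);o[:a.shape[0],:a.shape[1]]=a;o[:b.shape[0],390:390+b.shape[1]]=b[:,:410]
cv2.imwrite("pics/cmp.png",o)
```

```text
(no output)
```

View pics/cmp.png

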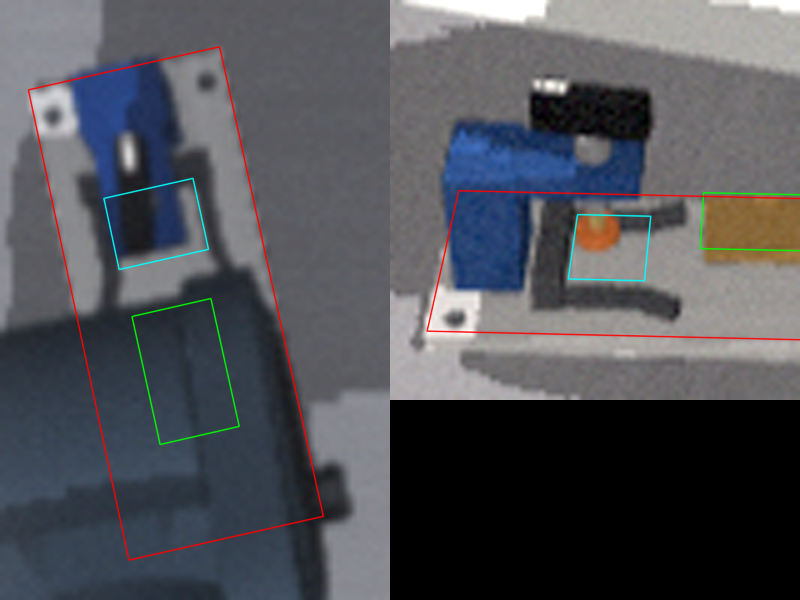

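Emit:
play_rows(plan=[[[0, 0, 0.25, 0, 0, 0], [0, 0, 0.25, 0, 0, 0], [0, 0, 0.1, 0, 0, 0], [0, 0, 0, 0, 0, 0]]])

```text
time_s: 16.7
position: [0.4417, 0.1008, -0.0046]
tcp_rot: [-0.126, 0.992, -0.0, -0.0]
force: [-0.2, -0.1, -2.2]
width: 0.0353
gripper_force: 40.7
```

Emit:
play_rows(plan=[[[0, 0, 0.05, 0, 0, 0], [0, 0, 0.04, 0, 0, 0], [0, 0, 0, 0, 0, 0]]])

```text
time_s: 17.08
position: [0.442, 0.1008, -0.007]
tcp_rot: [-0.126, 0.992, 0.0, 0.0]
force: [-0.3, 0.2, -2.2]
width: 0.0353
gripper_force: 40.7
```

Run:
```python
from edge import *
s=bot.state();print(s["position"],s["force"],np.degrees(yawof(s)))
F=[.5577,.131,.25]
im,_=vision.snapshot("side");cv2.imwrite("pics/on_side.png",im);M=[*s["position"][:2],yawof(s)-np.pi]
edges(im,"side",M,[("t+ top",[50,20,8],[106,20,8]),("t+ bot",[50,20,0],[106,20,0]),("t- top",[50,-20,8],[106,-20,8]),("fl+ top",[-40,30,8],[40,30,8]),("fl+ bot",[-40,30,0],[40,30,0])],.012)
edges(im,"side",F,[("b+ top",[-120,50,12],[110,50,12]),("b+ bot",[-120,50,0],[110,50,0]),("b-",[-120,-50,12],[110,-50,12])])
# gold mask fit at z=.012
r=[r for r in spotter.regions_of("mount","side") if r["bbox"][2]>270 and r["bbox"][3]>200][:1]
print([(x["bbox"],x["p"]) for x in r])
if r:
    m=r[0]["region"].astype(np.float32);sel=np.zeros_like(m);c=int(proj("side",world(M,np.array([[.03,0,.02]])))[0,0]);sel[:,:c]=1
    best=[]
    for dx in np.arange(-4,4.1,1):
        for dy in np.arange(-5,5.1,.5):
            p=world(M,np.array([[dx,dy,0]])/1000)[0];best.append((float((np.abs(sil("side",[p[0],p[1],M[2]],MOUNT,.012)-m)*sel).sum()),dx,dy))
    print(sorted(best)[:5])
```

```text
[ 0.44201541  0.10080763 -0.00695836] [-0.28682156  0.18653816 -2.23809935] -165.50664577718433
side t+ top None
side t+ bot (np.float64(2.09), np.float64(0.64), 60)
side t- top (np.float64(4.5), np.float64(0.65), 60)
side fl+ top (np.float64(5.47), np.float64(1.77), 15)
side fl+ bot (np.float64(1.14), np.float64(-0.52), 44)
side b+ top (np.float64(0.9), np.float64(-0.3), 41)
side b+ bot (np.float64(2.57), np.float64(-0.11), 53)
side b- (np.float64(4.33), np.float64(0.5), 36)
[([240.5, 221.7, 308.5, 245.9], 0.87)]
[(20.25, np.float64(-1.0), np.float64(0.0)), (21.125, np.float64(-2.0), np.float64(0.0)), (22.1875, np.float64(-1.0), np.float64(-0.5)), (22.875, np.float64(-1.0), np.float64(0.5)), (23.375, np.float64(-2.0), np.float64(-0.5))]
```

Emit:
play_rows(plan=[[[0, 0.02, 0.03, 0, 0, 0], [0, 0, 0, 0, 0, 0]]])

```text
time_s: 17.42
position: [0.442, 0.1009, -0.0071]
tcp_rot: [-0.126, 0.992, -0.001, 0.0]
force: [-6.1, -6.6, 18.2]
width: 0.0355
gripper_force: 43.4
```

Emit:
play_rows(plan=[[[-0.15, 0, 0, 0, 0, 0], [-0.2, 0, 0, 0, 0, 0], [-0.2, 0, 0, 0, 0, 0], [-0.15, 0, 0, 0, 0, 0], [0, 0, 0, 0, 0, 0]]])

```text
time_s: 18.05
position: [0.4619, 0.1066, -0.0071]
tcp_rot: [-0.126, 0.992, -0.0, -0.0]
force: [-10.7, -3.1, 23.2]
width: 0.0356
gripper_force: 44.0
```

Emit:
play_rows(plan=[[[-0.1, 0, -0.02, 0, 0, 0], [-0.2, 0, 0, 0, 0, 0], [-0.2, 0, 0, 0, 0, 0], [-0.1, 0, 0, 0, 0, 0], [0, 0, 0, 0, 0, 0]]])

```text
time_s: 18.68
position: [0.4799, 0.1112, -0.0071]
tcp_rot: [-0.126, 0.992, 0.0, 0.0]
force: [-3.3, -0.3, 6.7]
width: 0.0353
gripper_force: 42.0
```

```bash
python3 -c "
from h import *
F=[.5577,.131,.25]
s=bot.state();t=world(F,np.array([[-.055,0,-.007]]))[0];print(t);delta(t,.25+np.pi);print(s['wrist_torque'])"
```

```text
[ 0.50440982  0.11739278 -0.007     ]
pos [ 0.4799  0.1112 -0.0071] yaw -165.51 j [ 0.23  0.33 -0.41  0.82  0.   -0.03] t 18.68 F [-3.3 -0.3  6.7]
turn units 0.021 | shift units before turn [-0.841 -0.005 -0.002] | after turn [-0.841 -0.003 -0.002]
[-0.09121613  0.67601806  0.0147337 ]
```

Emit:
play_rows(plan=[[[-0.15, 0, 0, 0, 0, 0], [-0.2, 0, 0, 0, 0, 0], [-0.15, 0, 0, 0, 0, 0], [-0.1, 0, 0, 0, 0, 0], [0, 0, 0, 0, 0, 0]]])

```text
time_s: 19.3
position: [0.4974, 0.1158, -0.007]
tcp_rot: [-0.126, 0.992, 0.0, 0.0]
force: [-1.7, -0.9, 6.9]
width: 0.0349
gripper_force: 42.0
```

Emit:
play_rows(plan=[[[-0.05, 0, 0, 0, 0, 0], [-0.05, 0, 0, 0, 0, 0], [0, 0, 0, 0, 0, 0]]])

```text
time_s: 19.68
position: [0.5, 0.1164, -0.007]
tcp_rot: [-0.126, 0.992, 0.0, -0.0]
force: [-4.8, -1.0, 9.6]
width: 0.0355
gripper_force: 42.2
```

Emit:
play_rows(plan=[[[-0.05, 0, 0, 0, 0, 0], [0, 0, 0, 0, 0, 0]]])

```text
time_s: 19.92
position: [0.5014, 0.1168, -0.0071]
tcp_rot: [-0.126, 0.992, 0.0, -0.0]
force: [-5.2, -1.1, 9.7]
width: 0.0354
gripper_force: 42.2
```

Emit:
play_rows(plan=[[[-0.04, 0, 0, 0, 0, 0], [0, 0, 0, 0, 0, 0]]])

```text
time_s: 20.18
position: [0.5025, 0.1171, -0.007]
tcp_rot: [-0.126, 0.992, 0.0, -0.0]
force: [-5.0, -2.0, 8.3]
width: 0.0356
gripper_force: 42.2
```

Emit:
play_rows(plan=[[[-0.05, 0, 0, 0, 0, 0], [0, 0, 0, 0, 0, 0]]])

```text
time_s: 20.42
position: [0.504, 0.1175, -0.007]
tcp_rot: [-0.126, 0.992, -0.0, -0.0]
force: [-5.4, -0.8, 9.4]
width: 0.0355
gripper_force: 42.2
```

Emit:
play_rows(plan=[[[-0.04, 0, 0, 0, 0, 0], [0, 0, 0, 0, 0, 0]]])

```text
time_s: 20.68
position: [0.5052, 0.1178, -0.007]
tcp_rot: [-0.126, 0.992, 0.0, -0.0]
force: [-5.0, -2.2, 9.0]
width: 0.0355
gripper_force: 42.2
```

Emit:
play_rows(plan=[[[-0.04, 0, 0, 0, 0, 0], [0, 0, 0, 0, 0, 0]]])

```text
time_s: 20.92
position: [0.5063, 0.1181, -0.0071]
tcp_rot: [-0.126, 0.992, 0.0, -0.0]
force: [-4.6, -2.2, 8.4]
width: 0.0358
gripper_force: 42.2
```

Emit:
play_rows(plan=[[[-0.04, 0, 0, 0, 0, 0], [0, 0, 0, 0, 0, 0]]])

```text
time_s: 21.18
position: [0.5074, 0.1183, -0.0071]
tcp_rot: [-0.126, 0.992, -0.0, -0.0]
force: [-6.1, -1.8, 9.1]
width: 0.0353
gripper_force: 42.4
```

Emit:
play_rows(plan=[[[-0.03, 0, 0, 0, 0, 0], [0, 0, 0, 0, 0, 0]]])

```text
time_s: 21.42
position: [0.5074, 0.1184, -0.0071]
tcp_rot: [-0.126, 0.992, -0.0, -0.001]
force: [-12.6, -4.2, 17.2]
width: 0.0353
gripper_force: 43.1
```

Emit:
play_rows(plan=[[[-0.03, 0, 0, 0, 0, 0], [0, 0, 0, 0, 0, 0]]])

```text
time_s: 21.68
position: [0.5073, 0.1184, -0.0071]
tcp_rot: [-0.126, 0.992, -0.0, -0.002]
force: [-18.4, -5.5, 24.4]
width: 0.0357
gripper_force: 44.0
```

Emit:
play_rows(plan=[[[0.02, 0, -0.02, 0, 0, 0], [0, 0, 0, 0, 0, 0], [0, 0, 0, 0, 0, 0], [0, 0, 0, 0, 0, 0]]], hand=60)

```text
time_s: 22.18
position: [0.5087, 0.1187, -0.0068]
tcp_rot: [-0.126, 0.992, 0.0, -0.0]
force: [-0.3, 0.4, -0.5]
width: 0.0601
gripper_force: 0.0
```

Emit:
play_rows(plan=[[[0, 0, -0.6, 0, 0, 0], [0, 0, -0.8, 0, 0, 0], [0, 0, -0.6, 0, 0, 0], [1, 0, 0, 0, 0, 0], [0.8, 0, 0, 0, 0, 0], [0, 0, 0, 0, 0, 0]]])

```text
time_s: 22.92
position: [0.4553, 0.1048, 0.0535]
tcp_rot: [-0.126, 0.992, -0.0, -0.0]
force: [0.9, 0.1, 0.3]
width: 0.0599
gripper_force: 0.0
```

Run:
```python
from edge import *
s=bot.state();print(s["position"],np.degrees(yawof(s)))
from scipy.optimize import minimize
H=[.5073,.1184,.2525]
im,_=vision.snapshot("side");cv2.imwrite("pics/rel_side.png",im)
r=[r for r in spotter.regions_of("mount","side") if r["bbox"][3]>200][:1];print([(x["bbox"],x["p"]) for x in r])
edges(im,"side",H,[("fl+ bot",[-43,30,0],[43,30,0]),("fl- top",[-43,-30,8],[-22,-30,8]),("t+ bot",[47,20,0],[68,20,0])],.012)
m=r[0]["region"].astype(np.float32);sel=np.zeros_like(m);c=int(proj("side",world(H,np.array([[.055,0,.008]]),.012))[0,0]);sel[:,c:]=1
f=lambda q:float((np.abs(sil("side",[H[0]+q[0]/1000,H[1]+q[1]/1000,H[2]+q[2]/100],MOUNT,.012)-m)*sel).sum())
for s0 in(2,-3):
    x=minimize(f,np.zeros(3),method="Nelder-Mead",options=dict(initial_simplex=np.vstack([np.zeros(3),np.eye(3)*s0])));print(x.x,x.fun)
```

```text
[0.45531594 0.10484641 0.05346035] -165.50987255059724
[([140.1, 190.0, 163.2, 213.2], 0.87)]
side fl+ bot (np.float64(1.17), np.float64(0.92), 53)
side fl- top (np.float64(5.35), np.float64(0.9), 41)
side t+ bot (np.float64(0.72), np.float64(-11.38), 60)
[164.88888889 -89.33333333 -72.44444444] 0.0
[133.18518519 -32.74074074 -30.7037037 ] 0.0
```

Emit:
play_rows(plan=[[[0, 0, 0, 0, 0, 0], [0, 0, 0.5, 0, 0, 0], [0, 0, 0.7, 0, 0, 0], [0, 0, 0.5, 0, 0, 0], [0, 0, 0.18, 0, 0, 0], [0, 0, 0, 0, 0, 0]]], hand=0)

```text
time_s: 23.78
position: [0.4565, 0.1051, -0.0031]
tcp_rot: [-0.126, 0.992, -0.0, -0.0]
force: [-0.6, -0.7, 0.1]
width: 0.0
gripper_force: 0.0
```

Emit:
play_rows(plan=[[[-0.2, 0, 0, 0, 0, 0], [-0.2, 0, 0, 0, 0, 0], [-0.15, 0, 0, 0, 0, 0], [-0.08, 0, 0, 0, 0, 0], [-0.04, 0, 0, 0, 0, 0], [0, 0, 0, 0, 0, 0]]])

```text
time_s: 24.52
position: [0.4738, 0.1097, -0.0035]
tcp_rot: [-0.126, 0.992, -0.0, -0.002]
force: [-11.0, -3.0, 6.8]
width: -0.0
gripper_force: 5.8
```

Emit:
play_rows(plan=[[[-0.05, 0, 0, 0, 0, 0], [0, 0, 0, 0, 0, 0]]])

```text
time_s: 24.78
position: [0.4738, 0.1097, -0.0038]
tcp_rot: [-0.126, 0.992, -0.0, -0.003]
force: [-20.0, -4.7, 11.8]
width: -0.0001
gripper_force: 10.2
```

Emit:
play_rows(plan=[[[0.3, 0, 0, 0, 0, 0], [0.1, 0, -0.8, 0, 0, -0.5], [0, 0, -1, 0, 0, -1], [0, 0, -1, 0, 0, -1], [0, 0, -1, 0, 0, -1], [0, 0, -0.7, 0, 0, -1], [0, 0, 0, 0, 0, -1], [0, 0, 0, 0, 0, -1]]])

```text
time_s: 25.78
position: [0.4659, 0.1076, 0.1323]
tcp_rot: [-0.55, 0.835, -0.0, 0.0]
force: [0.5, 0.2, -0.3]
width: 0.0001
gripper_force: 0.0
```

Emit:
play_rows(plan=[[[0, 0, 0, 0, 0, -1], [0, 0, 0, 0, 0, -1], [0, 0, 0, 0, 0, -1], [0, 0, 0, 0, 0, -1], [0, 0, 0, 0, 0, -1], [0, 0, 0, 0, 0, -1], [0, 0, 0, 0, 0, -1], [0, 0, 0, 0, 0, -1]]], hand=40)

```text
time_s: 26.78
position: [0.4657, 0.1075, 0.132]
tcp_rot: [0.909, -0.417, 0.0, -0.0]
force: [0.3, 0.5, 0.4]
width: 0.04
gripper_force: 0.0
```

Emit:
play_rows(plan=[[[0, 0, 0, 0, 0, -1], [0, 0, 0, 0, 0, -1], [0, 0, 0, 0, 0, -1], [0, 0, 0, 0, 0, -1], [0, 0, 0, 0, 0, -1], [0, 0, 0, 0, 0, -1], [0, 0, 0, 0, 0, -0.9], [0, 0, 0, 0, 0, 0]]])

```text
time_s: 27.78
position: [0.4657, 0.1075, 0.132]
tcp_rot: [0.999, 0.049, 0.0, -0.0]
force: [-0.3, -0.6, -0.6]
width: 0.0398
gripper_force: 0.0
```

Run:
```python
from edge import *
s=bot.state()
t=world([.5577,.131,.25],np.array([[.0415,0,.13]]))[0];print(t);delta(t,np.radians(6.25))
# refine the bar angle from the first pictures: long edges of the bar top (z=.123)
for n in("top","side"):
    im=cv2.imread(f"pics/{n}0.png")
    for ang in(5,6.5,8):
        print(ang,end=" ");edges(im,n,[t[0],t[1],np.radians(ang)],[("k+",[-24,7,123],[12,7,123]),("k-",[-24,-7,123],[12,-7,123])])
```

```text
[0.59790987 0.14126726 0.13      ]
pos [0.4657 0.1075 0.132 ] yaw 5.65 j [ 0.23  0.19 -0.23  1.16  0.   -3.01] t 27.77 F [-0.3 -0.6 -0.6]
turn units -0.075 | shift units before turn [ 4.498 -0.685  0.068] | after turn [ 4.505 -0.638  0.068]
5 top k+ (np.float64(-0.03), np.float64(7.8), 38)
top k- (np.float64(-2.1), np.float64(4.64), 41)
6.5 top k+ (np.float64(0.07), np.float64(6.19), 38)
top k- (np.float64(-2.07), np.float64(2.89), 40)
8 top k+ (np.float64(0.2), np.float64(4.74), 38)
top k- (np.float64(-1.82), np.float64(1.76), 40)
5 side k+ (np.float64(-6.27), np.float64(1.13), 24)
side k- (np.float64(5.65), np.float64(1.9), 43)
6.5 side k+ (np.float64(-6.2), np.float64(0.65), 29)
side k- (np.float64(5.84), np.float64(0.55), 41)
8 side k+ (np.float64(-6.09), np.float64(-0.23), 32)
side k- (np.float64(5.72), np.float64(2.5), 35)
```

Emit:
play_rows(plan=[[[0.5, -0.07, 0, 0, 0, -0.17], [0.9, -0.12, 0, 0, 0, 0], [0.9, -0.12, 0, 0, 0, 0], [0.9, -0.12, 0, 0, 0, 0], [0.9, -0.12, 0, 0, 0, 0], [0.4, -0.07, 0, 0, 0, 0], [0, 0, 0, 0, 0, 0]]])

```text
time_s: 28.65
position: [0.5977, 0.1423, 0.1314]
tcp_rot: [0.998, 0.06, -0.0, 0.0]
force: [-0.5, 0.0, -0.0]
width: 0.0402
gripper_force: 0.0
```

Emit:
play_rows(plan=[[[0, 0, 0.5, 0, 0, 0], [0, 0, 0.6, 0, 0, 0], [0, 0, 0.5, 0, 0, 0], [0, 0, 0.3, 0, 0, 0], [0, 0, 0, 0, 0, 0]]])

```text
time_s: 29.28
position: [0.5969, 0.1421, 0.0743]
tcp_rot: [0.998, 0.061, -0.0, 0.0]
force: [-0.3, 0.4, 1.1]
width: 0.0401
gripper_force: 0.0
```

Emit:
play_rows(plan=[[[0, 0, 0.2, 0, 0, 0], [0, 0, 0, 0, 0, 0]]])

```text
time_s: 29.52
position: [0.5974, 0.1422, 0.0688]
tcp_rot: [0.998, 0.061, -0.0, 0.0]
force: [0.1, -0.3, -0.7]
width: 0.0396
gripper_force: 0.0
```

Emit:
play_rows(plan=[[[0, 0, 0, 0, 0, 0], [0, 0, 0, 0, 0, 0], [0, 0, 0, 0, 0, 0]]], hand=8, squeeze=60)

```text
time_s: 29.9
position: [0.5976, 0.1421, 0.0694]
tcp_rot: [0.998, 0.061, 0.0, 0.0]
force: [-1.2, -2.3, 6.0]
width: 0.0126
gripper_force: 59.4
```

```bash
python3 -c "
from h import *
s=bot.state();print({k:np.round(s[k],4) for k in('time_s','position','force','wrist_torque','width','gripper_force','joint_pos')},np.degrees(yawof(s)))
M=R.from_quat(s['tcp_rot']);print('tool F',M.inv().apply(s['force']),'tool T',M.inv().apply(s['wrist_torque']))"
```

```text
{'time_s': np.float64(29.9), 'position': array([0.5976, 0.1421, 0.0694]), 'force': array([-1.2211, -2.2754,  5.9757]), 'wrist_torque': array([-0.3168,  0.2746, -0.0531]), 'width': np.float64(0.0126), 'gripper_force': np.float64(59.3599), 'joint_pos': array([ 2.3360e-01,  4.9530e-01,  4.7600e-02,  1.1226e+00, -2.0000e-04,
       -3.0310e+00])} 7.046769330377836
tool F [-1.48727316  2.1091305  -5.97639968] tool T [-0.28076163 -0.31141345  0.05292677]
```

```bash
cat > tq.py <<'E'
from h import *
s=bot.state();M=R.from_quat(s['tcp_rot'])
print(round(s["time_s"],2),"yaw",round(np.degrees(yawof(s)),2),"Tz",round(M.inv().apply(s['wrist_torque'])[2],3),"tau6",round(s["tau"][5],3),"toolF",np.round(M.inv().apply(s['force']),1),"F",np.round(s["force"],1),"pos",np.round(s["position"],4),"j6",round(s["joint_pos"][5],2),"w",round(s["width"],4))
E
python3 tq.py
```

```text
29.9 yaw 7.05 Tz 0.053 tau6 -0.065 toolF [-1.5  2.1 -6. ] F [-1.2 -2.3  6. ] pos [0.5976 0.1421 0.0694] j6 -3.03 w 0.0126
```

Emit:
play_rows(plan=[[[0, 0, 0, 0, 0, 0.5], [0, 0, 0, 0, 0, 0.5], [0, 0, 0, 0, 0, 0]]])

```text
time_s: 30.28
position: [0.5976, 0.1419, 0.0693]
tcp_rot: [1.0, -0.009, 0.0, 0.0]
force: [-2.8, -3.5, 6.2]
width: 0.0127
gripper_force: 59.6
```

```bash
python3 tq.py
```

```text
30.27 yaw -1.02 Tz 0.082 tau6 0.734 toolF [-2.8  3.6 -6.2] F [-2.8 -3.5  6.2] pos [0.5976 0.1419 0.0693] j6 -2.89 w 0.0127
```

Emit:
play_rows(plan=[[[0, 0, 0, 0, 0, 0.5], [0, 0, 0, 0, 0, 0.5]]])

```text
time_s: 30.52
position: [0.5976, 0.1417, 0.0694]
tcp_rot: [0.997, -0.079, 0.0, 0.0]
force: [-1.4, -5.8, 6.4]
width: 0.0126
gripper_force: 59.5
```

```bash
python3 tq.py
```

```text
30.52 yaw -9.08 Tz -0.305 tau6 -1.2 toolF [-0.5  5.9 -6.4] F [-1.4 -5.8  6.4] pos [0.5976 0.1417 0.0694] j6 -2.75 w 0.0126
```

Emit:
play_rows(plan=[[[0, 0, 0, 0, 0, 0.5], [0, 0, 0, 0, 0, 0.5]]])

```text
time_s: 30.78
position: [0.5976, 0.1415, 0.0694]
tcp_rot: [0.989, -0.149, 0.0, 0.001]
force: [-0.8, -6.3, 8.1]
width: 0.0125
gripper_force: 59.7
```

```bash
python3 tq.py
```

```text
30.77 yaw -17.09 Tz -0.282 tau6 -1.168 toolF [ 1.1  6.3 -8.1] F [-0.8 -6.3  8.1] pos [0.5976 0.1415 0.0694] j6 -2.61 w 0.0125
```

Emit:
play_rows(plan=[[[0, 0.015, 0, 0, 0, 0.5], [0, 0.015, 0, 0, 0, 0.5]]])

```text
time_s: 31.02
position: [0.5975, 0.1412, 0.0693]
tcp_rot: [0.976, -0.217, 0.0, 0.0]
force: [0.5, -0.7, 3.7]
width: 0.0123
gripper_force: 59.4
```

```bash
python3 tq.py
```

```text
31.02 yaw -25.07 Tz -0.281 tau6 -1.164 toolF [ 0.8  0.4 -3.7] F [ 0.5 -0.7  3.7] pos [0.5975 0.1412 0.0693] j6 -2.47 w 0.0123
```

Emit:
play_rows(plan=[[[0, 0, 0, 0, 0, 0.5], [0, 0, 0, 0, 0, 0.5]]])

```text
time_s: 31.28
position: [0.5974, 0.141, 0.0694]
tcp_rot: [0.959, -0.285, 0.0, 0.0]
force: [-1.3, -4.5, 6.4]
width: 0.0127
gripper_force: 59.6
```

```bash
python3 tq.py
```

```text
31.27 yaw -33.08 Tz -0.349 tau6 -1.173 toolF [ 1.4  4.5 -6.4] F [-1.3 -4.5  6.4] pos [0.5974 0.141  0.0694] j6 -2.33 w 0.0127
```

Emit:
play_rows(plan=[[[0, 0, 0, 0, 0, 0.5], [0, 0, 0, 0, 0, 0.5]]])

```text
time_s: 31.52
position: [0.5972, 0.1409, 0.0693]
tcp_rot: [0.936, -0.351, 0.0, 0.0]
force: [-2.5, -5.8, 7.4]
width: 0.0125
gripper_force: 59.7
```

```bash
python3 tq.py
```

```text
31.52 yaw -41.08 Tz -0.284 tau6 -1.17 toolF [ 1.9  6.  -7.4] F [-2.5 -5.8  7.4] pos [0.5972 0.1409 0.0693] j6 -2.19 w 0.0125
```

Emit:
play_rows(plan=[[[0, 0.015, 0, 0, 0, 0.5], [0, 0.01, 0, 0, 0, 0.5]]])

```text
time_s: 31.78
position: [0.597, 0.1406, 0.0693]
tcp_rot: [0.91, -0.415, 0.001, -0.0]
force: [0.6, -3.0, 4.4]
width: 0.0126
gripper_force: 59.4
```

```bash
python3 tq.py
```

```text
31.77 yaw -49.07 Tz -0.281 tau6 -1.174 toolF [ 2.6  1.5 -4.4] F [ 0.6 -3.   4.4] pos [0.597  0.1406 0.0693] j6 -2.05 w 0.0126
```

Emit:
play_rows(plan=[[[0, 0, 0, 0, 0, 0.5], [0, 0.01, 0, 0, 0, 0.5]]])

```text
time_s: 32.02
position: [0.5969, 0.1405, 0.0693]
tcp_rot: [0.879, -0.478, 0.001, -0.0]
force: [0.3, -1.6, 4.6]
width: 0.0127
gripper_force: 59.4
```

```bash
python3 tq.py
```

```text
32.02 yaw -57.07 Tz -0.307 tau6 -1.173 toolF [ 1.5  0.6 -4.6] F [ 0.3 -1.6  4.6] pos [0.5969 0.1405 0.0693] j6 -1.91 w 0.0127
```

Emit:
play_rows(plan=[[[0, 0, 0, 0, 0, 0.5], [0, 0.01, 0, 0, 0, 0.5]]])

```text
time_s: 32.28
position: [0.5966, 0.1404, 0.0694]
tcp_rot: [0.843, -0.538, 0.001, -0.0]
force: [2.3, -1.6, 4.5]
width: 0.0126
gripper_force: 59.3
```

```bash
python3 tq.py
```

```text
32.27 yaw -65.07 Tz -0.316 tau6 -1.176 toolF [ 2.4 -1.5 -4.5] F [ 2.3 -1.6  4.5] pos [0.5966 0.1404 0.0694] j6 -1.77 w 0.0126
```

Emit:
play_rows(plan=[[[0, 0, 0, 0, 0, 0.5], [0, 0.01, 0, 0, 0, 0.5]]])

```text
time_s: 32.52
position: [0.5964, 0.1402, 0.0694]
tcp_rot: [0.803, -0.595, 0.001, -0.0]
force: [1.3, -2.3, 3.4]
width: 0.0127
gripper_force: 59.3
```

```bash
python3 tq.py
```

```text
32.52 yaw -73.07 Tz -0.282 tau6 -1.179 toolF [ 2.6 -0.5 -3.4] F [ 1.3 -2.3  3.4] pos [0.5964 0.1402 0.0694] j6 -1.64 w 0.0127
```

Emit:
play_rows(plan=[[[0, 0, 0, 0, 0, 0.5], [0, 0, 0, 0, 0, 0.5]]])

```text
time_s: 32.78
position: [0.5962, 0.1402, 0.0694]
tcp_rot: [0.76, -0.65, 0.0, -0.0]
force: [-1.0, -1.8, 6.2]
width: 0.0128
gripper_force: 59.5
```

```bash
python3 tq.py
```

```text
32.77 yaw -81.07 Tz -0.267 tau6 -1.177 toolF [ 1.6  1.3 -6.2] F [-1.  -1.8  6.2] pos [0.5962 0.1402 0.0694] j6 -1.5 w 0.0128
```

Emit:
play_rows(plan=[[[0, 0, 0, 0, 0, 0.5], [0, 0, 0, 0, 0, 0.5]]])

```text
time_s: 33.02
position: [0.5959, 0.1402, 0.0693]
tcp_rot: [0.713, -0.701, 0.0, -0.0]
force: [-3.1, -2.7, 7.6]
width: 0.0123
gripper_force: 59.7
```

```bash
python3 tq.py
```

```text
33.02 yaw -89.07 Tz -0.327 tau6 -1.175 toolF [ 2.7  3.2 -7.6] F [-3.1 -2.7  7.6] pos [0.5959 0.1402 0.0693] j6 -1.36 w 0.0123
```

Emit:
play_rows(plan=[[[0, 0, 0, 0, 0, 0.5], [0, 0, 0, 0, 0, 0.5]]])

```text
time_s: 33.28
position: [0.5957, 0.1402, 0.0693]
tcp_rot: [-0.662, 0.749, -0.0, -0.0]
force: [-4.2, -2.6, 9.0]
width: 0.0124
gripper_force: 59.8
```

```bash
python3 tq.py
```

```text
33.27 yaw -97.07 Tz -0.325 tau6 -1.173 toolF [ 3.1  3.8 -9. ] F [-4.2 -2.6  9. ] pos [0.5957 0.1402 0.0693] j6 -1.22 w 0.0124
```

Emit:
play_rows(plan=[[[0, 0, 0, 0, 0, 0.5], [0, 0, 0, 0, 0, 0.5]]])

```text
time_s: 33.52
position: [0.5955, 0.1402, 0.0693]
tcp_rot: [-0.608, 0.794, -0.0, -0.0]
force: [-5.1, -2.5, 8.8]
width: 0.0126
gripper_force: 60.0
```

```bash
python3 tq.py
```

```text
33.52 yaw -105.06 Tz -0.346 tau6 -1.171 toolF [ 3.7  4.3 -8.8] F [-5.1 -2.5  8.8] pos [0.5955 0.1402 0.0693] j6 -1.08 w 0.0126
```

Emit:
play_rows(plan=[[[0, 0.015, 0, 0, 0, 0.5], [0, 0.01, 0, 0, 0, 0.5]]])

```text
time_s: 33.78
position: [0.5952, 0.1403, 0.0694]
tcp_rot: [-0.551, 0.834, -0.0, 0.0]
force: [-1.9, -3.6, 5.8]
width: 0.0124
gripper_force: 59.6
```

```bash
python3 tq.py
```

```text
33.77 yaw -113.07 Tz -0.299 tau6 -1.184 toolF [ 4.1  0.3 -5.8] F [-1.9 -3.6  5.8] pos [0.5952 0.1403 0.0694] j6 -0.94 w 0.0124
```

Emit:
play_rows(plan=[[[0, 0, 0, 0, 0, 0.5], [0, 0.01, 0, 0, 0, 0.5]]])

```text
time_s: 34.02
position: [0.595, 0.1404, 0.0693]
tcp_rot: [-0.492, 0.871, -0.0, 0.0]
force: [-1.0, -4.0, 5.9]
width: 0.0127
gripper_force: 59.6
```

```bash
python3 tq.py
```

```text
34.02 yaw -121.08 Tz -0.311 tau6 -1.191 toolF [ 3.9 -1.2 -5.9] F [-1.  -4.   5.9] pos [0.595  0.1404 0.0693] j6 -0.8 w 0.0127
```

Emit:
play_rows(plan=[[[0, 0, 0, 0, 0, 0.5], [0, 0.01, 0, 0, 0, 0.5]]])

```text
time_s: 34.28
position: [0.5948, 0.1406, 0.0694]
tcp_rot: [-0.43, 0.903, -0.0, 0.0]
force: [-1.1, -3.6, 5.9]
width: 0.0122
gripper_force: 59.6
```

```bash
python3 tq.py
```

```text
34.27 yaw -129.08 Tz -0.31 tau6 -1.194 toolF [ 3.5 -1.4 -5.9] F [-1.1 -3.6  5.9] pos [0.5948 0.1406 0.0694] j6 -0.66 w 0.0122
```

Emit:
play_rows(plan=[[[0, 0, 0, 0, 0, 0.5], [0, 0.01, 0, 0, 0, 0.5]]])

```text
time_s: 34.52
position: [0.5946, 0.1407, 0.0693]
tcp_rot: [-0.366, 0.931, -0.0, 0.0]
force: [-1.1, -4.0, 5.9]
width: 0.0124
gripper_force: 59.6
```

```bash
python3 tq.py
```

```text
34.52 yaw -137.07 Tz -0.435 tau6 -1.055 toolF [ 3.5 -2.2 -5.9] F [-1.1 -4.   5.9] pos [0.5946 0.1407 0.0693] j6 -0.52 w 0.0124
```

Emit:
play_rows(plan=[[[0, 0, 0, 0, 0, 0.5]]])

```text
time_s: 34.65
position: [0.5946, 0.1408, 0.0693]
tcp_rot: [-0.333, 0.943, -0.0, 0.0]
force: [-1.1, -3.4, 6.4]
width: 0.0127
gripper_force: 59.7
```

```bash
python3 tq.py
```

```text
34.65 yaw -141.07 Tz -0.439 tau6 -1.032 toolF [ 3.  -1.9 -6.4] F [-1.1 -3.4  6.4] pos [0.5946 0.1408 0.0693] j6 -0.45 w 0.0127
```

Emit:
play_rows(plan=[[[0, 0, 0, 0, 0, 0.5]]])

```text
time_s: 34.78
position: [0.5945, 0.1409, 0.0693]
tcp_rot: [-0.3, 0.954, -0.0, 0.0]
force: [-1.8, -2.6, 6.7]
width: 0.0127
gripper_force: 59.7
```

```bash
python3 tq.py
```

```text
34.77 yaw -145.06 Tz -0.398 tau6 -1.031 toolF [ 3.  -1.1 -6.7] F [-1.8 -2.6  6.7] pos [0.5945 0.1409 0.0693] j6 -0.38 w 0.0127
```

Emit:
play_rows(plan=[[[0, 0, 0, 0, 0, 0.5], [0, 0, 0, 0, 0, 0.5]]])

```text
time_s: 35.02
position: [0.5944, 0.1411, 0.0693]
tcp_rot: [-0.233, 0.972, -0.0, 0.0]
force: [-3.6, -0.9, 7.1]
width: 0.0125
gripper_force: 59.8
```

```bash
python3 tq.py
```

```text
35.02 yaw -153.05 Tz -0.509 tau6 -1.02 toolF [ 3.6  0.8 -7.1] F [-3.6 -0.9  7.1] pos [0.5944 0.1411 0.0693] j6 -0.24 w 0.0125
```

Emit:
play_rows(plan=[[[0, 0, 0, 0, 0, 0.5], [0, 0, 0, 0, 0, 0.5]]])

```text
time_s: 35.28
position: [0.5943, 0.1413, 0.0693]
tcp_rot: [-0.165, 0.986, 0.0, 0.0]
force: [-4.2, 0.4, 7.8]
width: 0.0128
gripper_force: 59.8
```

```bash
python3 tq.py
```

```text
35.27 yaw -161.04 Tz -0.502 tau6 -1.009 toolF [ 3.8  1.8 -7.8] F [-4.2  0.4  7.8] pos [0.5943 0.1413 0.0693] j6 -0.1 w 0.0128
```

Emit:
play_rows(plan=[[[0, 0.01, 0, 0, 0, 0.5], [0, 0, 0, 0, 0, 0.5], [0, 0.01, 0, 0, 0, 0.5], [0, 0, 0, 0, 0, 0.5], [0, 0, 0, 0, 0, 0.5], [0, 0, 0, 0, 0, 0.5]]])

```text
time_s: 36.02
position: [0.5942, 0.142, 0.0694]
tcp_rot: [0.044, 0.999, 0.0, 0.0]
force: [-3.5, 1.0, 6.8]
width: 0.0127
gripper_force: 59.8
```

```bash
python3 tq.py
```

```text
36.02 yaw 174.96 Tz -0.534 tau6 -0.982 toolF [ 3.6  0.7 -6.8] F [-3.5  1.   6.8] pos [0.5942 0.142  0.0694] j6 0.32 w 0.0127
```

Emit:
play_rows(plan=[[[0, 0, 0, 0, 0, 0.5], [0, 0, 0, 0, 0, 0.5], [0, 0, 0, 0, 0, 0.5], [0, 0, 0, 0, 0, 0.5], [0, 0, 0, 0, 0, 0.5], [0, 0, 0, 0, 0, 0.5]]])

```text
time_s: 36.78
position: [0.5943, 0.1427, 0.0693]
tcp_rot: [0.251, 0.968, 0.001, 0.0]
force: [-1.2, 6.1, 4.9]
width: 0.0126
gripper_force: 59.5
```

```bash
python3 tq.py
```

```text
36.77 yaw 150.98 Tz -0.546 tau6 -0.95 toolF [ 4.   4.7 -4.9] F [-1.2  6.1  4.9] pos [0.5943 0.1427 0.0693] j6 0.74 w 0.0126
```

Emit:
play_rows(plan=[[[0, 0.01, 0, 0, 0, 0.5], [0, 0, 0, 0, 0, 0.5], [0, 0, 0, 0, 0, 0.37], [0, 0, 0, 0, 0, 0]]])

```text
time_s: 37.28
position: [0.5945, 0.143, 0.0694]
tcp_rot: [0.341, 0.94, 0.001, -0.0]
force: [-2.1, 5.2, 4.4]
width: 0.0127
gripper_force: 59.4
```

```bash
python3 tq.py
```

```text
37.27 yaw 140.1 Tz -0.256 tau6 0.859 toolF [ 4.9  2.6 -4.4] F [-2.1  5.2  4.4] pos [0.5945 0.143  0.0694] j6 0.93 w 0.0127
```

Emit:
play_rows(plan=[[[0, 0, 0, 0, 0, 0], [0, 0, 0, 0, 0, 0], [0, 0, 0, 0, 0, 0], [0, 0, -0.4, 0, 0, 0], [0, 0, -0.8, 0, 0, 0], [0, 0, -1, 0, 0, 0], [0, 0, -1, 0, 0, 0], [0, 0, 0, 0, 0, 0]]], hand=45)

```text
time_s: 38.28
position: [0.5958, 0.1422, 0.1681]
tcp_rot: [0.341, 0.94, 0.001, 0.002]
force: [0.3, -0.2, -1.1]
width: 0.045
gripper_force: 0.0
```

Emit:
play_rows(plan=[[[0, 1, -0.5, 0, 0, 0], [0, 1, 0, 0, 0, 0], [0, 1, 0, 0, 0, 0], [0, 1, 0, 0, 0, 0], [0, 1, 0, 0, 0, 0], [0, 0, 0, 0, 0, 0]]])

```text
time_s: 39.02
position: [0.691, 0.2584, 0.1778]
tcp_rot: [0.341, 0.94, -0.001, -0.001]
force: [-0.6, -0.6, -0.5]
width: 0.0449
gripper_force: 0.0
```

Run:
```python
from h import *
s=bot.state();print(s["position"],s["force"],s["width"])
o=np.zeros((600,800,3),np.uint8)
for n,(x0,y0,x1,y1),k,X in(("top",(165,140,235,240),6,0),("side",(180,185,300,265),3.1,425)):
    im,_=vision.snapshot(n);a=cv2.resize(im[y0:y1,x0:x1],None,fx=k,fy=k,interpolation=cv2.INTER_CUBIC)[:600,:800-X];o[:a.shape[0],X:X+a.shape[1]]=np.clip(a*1.5,0,255)
cv2.imwrite("pics/final.png",o)
```

```text
[0.69095928 0.25835758 0.17781086] [-0.56652543 -0.63911066 -0.54446023] 0.044865219878329095
```

View pics/final.png

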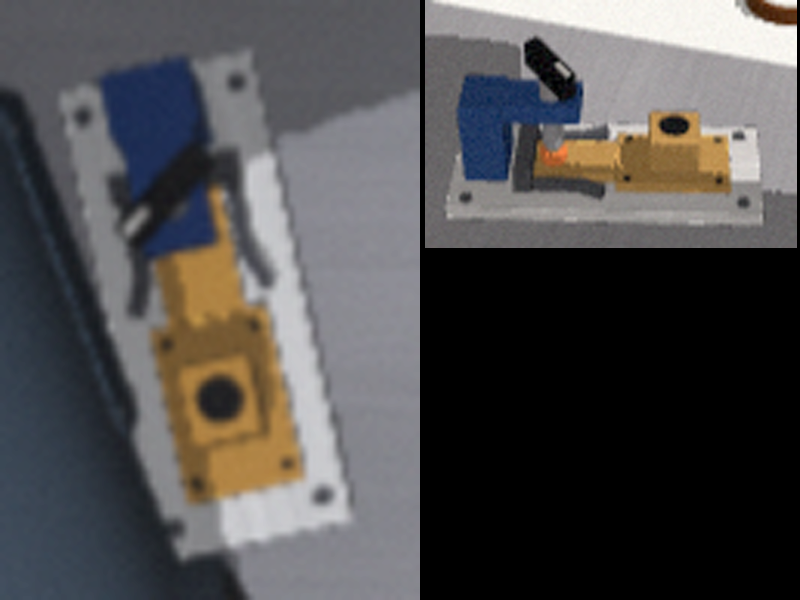

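The final view shows the mount home and square between the guides (top view, hub at about (220, 398) in the crop). The pad is on the tongue, the knob is turned, and the gripper is clear, so I am handing in.

```bash
python3 -c "
from station import bot
print(bot.close_job())"
```

```text
the job is handed in; nothing more can be done
None
```

The job is handed in at about 39 s of the 72 s limit: the gold mount is home and square against the stop and released, and the clamp is screwed down about 90 degrees past the felt touch (a few degrees uncertain). Reported tool height read roughly 35 mm low, so the first grasp missed; I then set the height by a light touch on the hub.

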